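# Refit the strainer in the brush-washing tank

### The arm

A 6-joint arm with a two-finger parallel gripper is mounted at the origin on the work surface. World frame = base frame: x ahead of the robot, y to its left, z up, the work surface at z = 0. Lengths are in m, angles in rad, forces in N, time in s.
With the tool pointing down it reaches from about 0.3 to 0.775 m from the base axis. Payload 14.6 kg.
Tool frame: the origin (TCP) lies midway between the tips of the shut fingers; the grasp point (between the pads) lies 19 mm behind it (ctrl.pinch_z is the distance from the TCP to the grasp point, in m); z points along the fingers, y is the line along which they close (so a half turn about z gives the same grasp; the last joint's range is limited). The gripper opens to 94 mm and grips with 3 to 60 N. Pads are 16 mm wide; open, the fingers measure 119 mm over their backs; the gripper's body (75 mm by 177 mm) begins 78 mm behind the grasp point.
Start: joints at [-1.226, 0.3, 1.521, -0, 1.321, -0.067], TCP at [0.22, -0.504, 0.205] pointing down, gripper open.
Joint ranges: [-3.03, 3.03], [-0.79, 2.21], [0.23, 2.52], [-1.04, 4.18], [0, 3.07], [-2.55, 2.55]. Speed limits (rad/s): [2.22, 2.22, 2.57, 3.14, 3.14, 3.14].

### API

Orientations are given as [roll, pitch, yaw] about the fixed x, y, z axes, in that order (R = Rz(yaw) Ry(pitch) Rx(roll)).
In Python, from station import ctrl gives the robot as it stands.
- The arm moves only by the tool jog_arm, never from a script. Its argument "motion" is a list of rows, each a list of 7 numbers: the shift along the tool's x, y, z in m, then the turn, a rotation vector about the tool's x, y, z in rad, then the opening, from -1 (shut) to 1 (fully open). In form: [[tx, ty, tz, rx, ry, rz, gripper], ...]. A call has 1 to 5 rows; each row shifts and turns the commanded pose from where the row before left it, along the tool's axes as they then stand; what a row does not reach is not made up. A row lasts 1/10 s, in which the tool goes at most 50 mm and 8.59 degrees, less where a joint would pass 70% of its speed; a pose out of reach is approached as far as the arm can. A call is refused whole if a number of a shift passes 0.05 or a number of a turn 0.15, either way. A call with a gripper value outside its range is refused whole. The fingers move at their own pace and stop on an object; "squeeze" is the grip in N (left out, the last holds). Time passes only in rows, so rows that do not move let the fingers close. It gives the time, the measured TCP pose, the force, the opening and the grip force at its end, in the units of the state.
- ctrl.get_obs(): the state, without advancing time (a new reading comes with each control period).
- ctrl.camera(name): name is "scene" or "top" or "wrist"; returns the picture (420x560x3 uint8, red, green, blue); there is no depth.
- ctrl.camera_model(name): a dict with "intrinsics" (3x3 intrinsics, pixels), "rvec" (rotation vector, rad) and "tvec" (3), from world to camera coordinates, as OpenCV has them. Camera axes: x right, y down, z forward; pixel columns grow to the right and rows downward; lengths in m; the calibration is good to about 2 mm. A picture is of the moment at which its call begins: read the wrist's pose just before it. camera_model takes no time and is no camera call; for the wrist camera it gives the pose at the moment of the call.
- ctrl.hand_in(): hands the job in; it is judged then, once.
The state is a dict: "time_s": time; "qpos": joint angles; "joint_vel": joint speeds; "tau": joint torques, N m; "ee_pos": TCP position; "eef_rot": TCP orientation; "force": force on the tool from outside, world axes, zero at the start; "moment": the same for the moment, N m; "grip_width": finger opening in m; "grip_force": force on a finger pad.
Only numpy, scipy, OpenCV 4.12 (cv2) and the standard library are available. Lean on these libraries where they do the work, as an engineer would, in place of code of your own. Each camera call takes 0.05 s, during which the arm holds its last target. There are 200 camera calls.

### The job

Put the strainer plate back into the empty brush-washing tank: its long end has to go in edge-first, tilted, through the slot and under one lip, and is then levelled inside until the plate lies flat on the ledges, centred with an end tucked under each lip, handle upright, and let go. Do not force it against the tank and set it down rather than letting it drop; leave the brush tin, the jar and the paint can where they are.

Things in the scene. Friction and masses are not known exactly. Their poses are not given: they have to be found in the camera images.
- tank: (All sizes in mm.) Fixed blue metal tank, white lips either side of a slot on top, 160 (its x) x 120 (its y) x 94 high; walls 3 thick: inside x runs -77..+77, y -57..+57. Origin: centre of its underside, on the bench; z up. Its -x end faces roughly towards the robot
- tank_slot (a point): Centre of the slot, 94 above the tank's origin, axes as the tank's. Slot 70 wide (x -35..+35), 114 long (y). At each x end of it a fixed lip, 4 thick (underside 90, top 94 above the origin), as wide as the tank; beneath each lip a pocket 42 deep in x, ending at the tank's end wall (x = -77 or +77)
- tank_ledge (a point): Point over the tank's centre, level with the tops of the two steel ledges the plate rests on: 50 above the tank's origin, 40 below the lips' undersides. The ledges run the full length along x on both long sides, from 37 to 57 either side of the centre in y
- strainer: (mm) Loose strainer, about 0.28 kg, mass varies. Flat steel plate 110 (x) x 96 (y) x 4 thick with dark dots for holes, and an orange upright paddle handle on top. Origin: centre of the plate's underside; z along the handle, up. It starts standing flat on the bench, handle up, -x end roughly towards the robot
- strainer_handle (a point): Point to grip on the orange handle, 79 above the plate's underside, 12 from the plate's centre towards strainer +x. The handle is 8 thick along strainer x, 36 wide along y, and ends 98 above the plate's underside; axes as the strainer's
- strainer_plate (a point): Centre of the strainer plate (half-way through its 4 mm thickness), axes as the strainer's; when fitted it is 52 above the tank's origin and over it
- strainer_long_end (a point): Middle of the plate's edge at strainer x = -55, the end farther from the handle (63 from the handle's face); this is the end that goes in first
- strainer_short_end (a point): Middle of the plate's edge at strainer x = +55, the end nearer the handle (39 from the handle's face)
- brush_tin: Loose steel tin with upright brushes, 72 diameter, 100 high, brushes to about 240; origin under its centre; leave alone
- medium_jar: Loose amber jar with black cap, 64 diameter, 90 high; origin under its centre; leave alone
- paint_can: Loose steel can with red band, 84 diameter, 105 high; origin under its centre; leave alone

How it is judged:
On the way:
1. one end of the plate is through the slot below the lips while the other end is still above them (((z of strainer_long_end in the frame of tank below 0.088 m and z of strainer_short_end in the frame of tank above 0.096 m and y of strainer_plate in the frame of tank between -0.03 and 0.03 m and x of strainer_plate in the frame of tank between -0.05 and 0.05 m) or (z of strainer_short_end in the frame of tank below 0.088 m and z of strainer_long_end in the frame of tank above 0.096 m and y of strainer_plate in the frame of tank between -0.03 and 0.03 m and x of strainer_plate in the frame of tank between -0.05 and 0.05 m))), for 0.1 s.
At the end, for the whole second after the job is handed in: Plate flat on the ledges (centre 48 to 56 mm above the tank's origin, handle within 0.05 rad of upright), within 10 mm of the tank's centre in tank x and 12 mm in y, so each end is under its lip, plate x along tank x within 0.15 rad, at rest and released (x of strainer_plate in the frame of tank between -0.01 and 0.01 m and y of strainer_plate in the frame of tank between -0.012 and 0.012 m and z of strainer_plate in the frame of tank between 0.048 and 0.056 m and angle between strainer's own z axis and vertical below 0.05 rad and angle between the x axis of strainer and the x axis of tank, either way round below 0.15 rad and linear speed of strainer below 0.02 m/s); the robot touches nothing.
It fails at once if a bystander (brush tin, jar or paint can) moved by more than 25 mm (distance of any of brush_tin, medium_jar, paint_can from where it was at the start of the episode above 0.025 m).
It fails at once if strainer forced against the tank with more than 60 N (contact force between strainer and tank above 60 N).
It fails at once if strainer dropped into the tank (faster than 0.5 m/s with its plate inside) (z of strainer_plate in the frame of tank below 0.09 m and horizontal distance between strainer_plate and tank below 0.05 m and linear speed of strainer above 0.5 m/s).
It also fails if it takes over 58 s, if anything falls off the work surface, if the arm or the gripper's body presses on something with over 40 N, if the wrist force passes 120 N, or if a joint passes its speed limit or range.

## Working session

There is one attempt and no reset: what is moved stays moved. The work goes in short steps, Python scripts to look and compute and a tool call to move; the robot and the scene stay as the last step left them, time stands still between calls to the robot, and variables do not carry over. Pictures are saved under pics/ and viewed, at most 10 in all, crops included, and the job is handed in when it is done.

Besides the shell and the picture viewer there is one more tool, called after ">>>" by a JSON object that holds its "fn" and its "kwargs". jog_arm: Moves the arm, as the interface text tells. Its arguments: {"type":"object","properties":{"motion":{"type":"array"},"squeeze":{"type":"number"}},"required":["motion"]}

```bash
mkdir -p pics; ls; python3 - <<'E'
from station import ctrl
import cv2,numpy as np
o=ctrl.get_obs();print({k:np.round(v,3).tolist() for k,v in o.items()})
ims=[]
for n in ("scene","top"):
    im=ctrl.camera(n)[:,:,::-1].copy();cv2.imwrite(f"pics/{n}0.png",im)
    m=ctrl.camera_model(n);print(n,m)
E
```

```text
pics
{'time_s': 0.0, 'qpos': [-1.226, 0.3, 1.522, -0.0, 1.321, -0.067], 'joint_vel': [0.001, -0.001, -0.001, -0.001, -0.0, -0.0], 'tau': [-0.0, -53.181, -35.274, 0.071, 0.024, -0.0], 'ee_pos': [0.22, -0.504, 0.205], 'eef_rot': [-3.141, -0.0, 0.412], 'force': [-0.666, -0.626, -1.178], 'moment': [-0.016, -0.031, 0.009], 'grip_force': 0.0, 'grip_width': 0.094}
scene {'intrinsics': array([[407.84857027,   0.        , 286.09284481],
       [  0.        , 407.84857027, 207.35886567],
       [  0.        ,   0.        ,   1.        ]]), 'rvec': array([ 2.30079759,  0.90185744, -0.33939849]), 'tvec': array([-0.49083127, -0.28340304,  1.06432591])}
top {'intrinsics': array([[452.98285809,   0.        , 282.68458225],
       [  0.        , 452.98285809, 214.52789892],
       [  0.        ,   0.        ,   1.        ]]), 'rvec': array([ 2.14098241, -2.20069382,  0.10375585]), 'tvec': array([0.02145626, 0.63596475, 0.88698538])}
```

View pics/scene0.png

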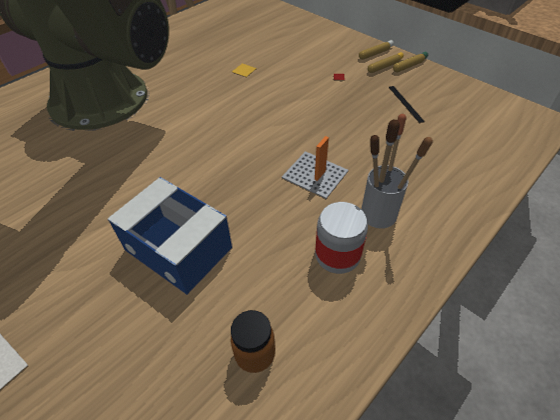

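View pics/top0.png

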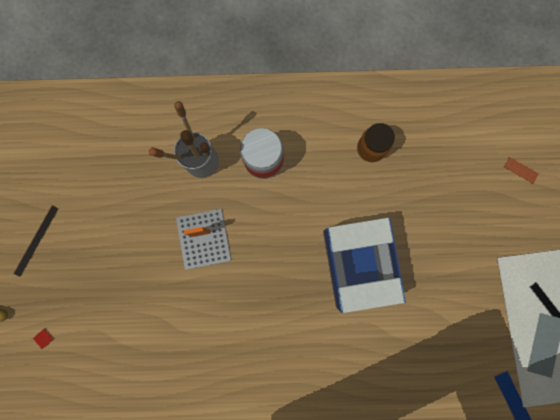

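The pictures show the strainer plate at about (203,238) in top and (315,175) in scene, with its orange handle. The tank is at (365,265) in top and (172,235) in scene, and its white lips are clear in both views. In the top view the tin, can and jar sit beyond them at (195,155), (263,153) and (378,142).

```bash
cat > h.py <<'E'
import cv2,numpy as np
from scipy.spatial.transform import Rotation as R
def cam(m): return m["intrinsics"],cv2.Rodrigues(m["rvec"])[0],m["tvec"]
def ray(m,uv):
    K,r,t=cam(m);uv=np.atleast_2d(uv).astype(float)
    d=np.c_[uv,np.ones(len(uv))]@np.linalg.inv(K).T@r
    return -r.T@t,d/np.linalg.norm(d,axis=1)[:,None]
def onz(m,uv,z):
    c,d=ray(m,uv);return c+d*((z-c[2])/d[:,2])[:,None]
def tri(ms,uvs):
    A=np.zeros((3,3));b=np.zeros(3)
    for m,uv in zip(ms,uvs):
        c,d=ray(m,uv);P=np.eye(3)-np.outer(d[0],d[0]);A+=P;b+=P@c
    return np.linalg.solve(A,b)
def proj(m,p): return cv2.projectPoints(np.atleast_2d(p).astype(float),m["rvec"],m["tvec"],m["intrinsics"],None)[0][:,0]
def blobs(mask,amin=40):
    n,l,s,c=cv2.connectedComponentsWithStats(mask.astype(np.uint8))
    return [(l==i) for i in range(1,n) if s[i,4]>=amin]
def quad(mask):
    cs,_=cv2.findContours(mask.astype(np.uint8),cv2.RETR_EXTERNAL,cv2.CHAIN_APPROX_NONE)
    c=cv2.convexHull(max(cs,key=cv2.contourArea))
    for e in np.arange(1,15,.5):
        q=cv2.approxPolyDP(c,e,True)
        if len(q)<=4:return q[:,0]
def white(im):
    h=cv2.cvtColor(im,cv2.COLOR_BGR2HSV);return (h[...,1]<50)&(h[...,2]>165)
def orange(im):
    h=cv2.cvtColor(im,cv2.COLOR_BGR2HSV);return (h[...,0]<14)&(h[...,1]>190)&(h[...,2]>120)
E
python3 - <<'E'
from h import *
from station import ctrl
M={n:ctrl.camera_model(n) for n in("top","scene")}
roi={"top":(slice(190,330),slice(310,420)),"scene":(slice(170,300),slice(100,240))}
roi2={"top":(slice(200,280),slice(165,245)),"scene":(slice(130,205),slice(275,355))}
for n in M:
    im=cv2.imread(f"pics/{n}0.png")
    def sub(mask,r):
        z=np.zeros(mask.shape,bool);z[r]=mask[r];return z
    for b in blobs(sub(white(im),roi[n]),300):
        q=quad(b);print(n,"lip",q.tolist(),np.round(onz(M[n],q,.094)[:,:2],4).tolist(),b.sum())
    o=sub(orange(im),roi2[n]);
    for b in blobs(o,15):
        q=quad(b);print(n,"or",q.tolist(),b.sum())
        if n=="top":print(np.round(onz(M[n],q,.098)[:,:2],4).tolist())
    h=cv2.cvtColor(im,cv2.COLOR_BGR2HSV)
    g=sub((h[...,1]<60)&(h[...,2]>90),roi2[n]);g=cv2.morphologyEx(g.astype(np.uint8),cv2.MORPH_CLOSE,np.ones((5,5)))
    b=max(blobs(g),key=np.sum);q=quad(b);print(n,"plate",q.tolist(),np.round(onz(M[n],q,.004)[:,:2],4).tolist())
E
```

```text
top lip [[387, 219], [391, 241], [333, 250], [330, 228]] [[0.6163, -0.1922], [0.5747, -0.1976], [0.5609, -0.0883], [0.6023, -0.0843]] 1420
top lip [[399, 279], [402, 302], [344, 311], [341, 288]] [[0.5038, -0.2089], [0.4615, -0.2123], [0.4481, -0.1044], [0.4902, -0.1005]] 1470
top or [[202, 228], [202, 230], [196, 232], [184, 232]] 67
[[0.6086, 0.1557], [0.6049, 0.1557], [0.6014, 0.167], [0.6021, 0.1895]]
top plate [[221, 209], [230, 260], [186, 269], [176, 217]] [[0.6541, 0.1325], [0.5476, 0.1154], [0.5316, 0.2064], [0.6399, 0.2266]]
scene lip [[176, 186], [125, 230], [108, 218], [158, 178]] [[0.4889, -0.0935], [0.5071, -0.2109], [0.4641, -0.2162], [0.4484, -0.1036]] 1361
scene lip [[224, 216], [176, 263], [156, 250], [206, 204]] [[0.6046, -0.0811], [0.6202, -0.193], [0.5775, -0.1996], [0.5616, -0.0845]] 1565
scene plate [[305, 151], [348, 170], [326, 197], [282, 177]] [[0.5342, 0.2095], [0.6428, 0.2265], [0.6574, 0.1339], [0.5521, 0.1146]]
```

```bash
python3 - <<'E'
from h import *
from station import ctrl
M={n:ctrl.camera_model(n) for n in("top","scene")}
t,s=M["top"],M["scene"]
for nm,uv,z in [("tin rim top",(193,150),.1),("can top",(262,150),.105),("jar top",(379,136),.09)]: print(nm,np.round(onz(t,[uv],z)[0],3))
for nm,uv,z in [("tin rim",(386,182),.1),("can",(343,223),.105),("jar",(251,330),.09)]: print(nm,np.round(onz(s,[uv],z)[0],3))
# brush tips: all pairings, keep those with consistent rays
T=[(179,106),(154,152),(187,137),(204,148)];S=[(374,143),(392,128),(401,122),(426,147)]
for a in T:
  for b in S:
    p=tri([t,s],[a,b]);e=np.linalg.norm(proj(t,p)-a)+np.linalg.norm(proj(s,p)-b)
    if e<14:print(a,b,np.round(p,3),round(e,1))
E
cat > plan.py <<'E'
import numpy as np,heapq
# body points in strainer x,z (mm)
def box(x0,x1,z0,z1,st=2):
    X,Z=np.meshgrid(np.linspace(x0,x1,int((x1-x0)/st)+1),np.linspace(z0,z1,max(2,int((z1-z0)/st)+1)));return np.c_[X.ravel(),Z.ravel()]
B=np.r_[box(-55,55,0,4),box(8,16,4,98),box(-8,32,60,157,5),box(-78,102,157,200,8)]
obs=[(-80,-35,90,94),(35,80,90,94),(-80,-77,0,94),(77,80,0,94)]
xs=np.arange(-40,41,2);zs=np.arange(50,181,2);th=np.arange(0,61,2.5)
def clear(x,z,t):
    c,s=np.cos(t),np.sin(t);P=B@np.array([[c,s],[-s,c]])+[x,z]  # +x end up
    d=1e9
    for a,b,e,f in obs:
        dx=np.maximum(np.maximum(a-P[:,0],P[:,0]-b),0);dz=np.maximum(np.maximum(e-P[:,1],P[:,1]-f),0);d=min(d,np.hypot(dx,dz).min())
    m=(abs(P[:,0])<80)
    l=P[m,1].min()-50
    return min(d,l+ (3 if z<=60 else 0)) if l>=-.1 else -1
if __name__=="__main__":
    C=np.array([[[min(clear(x,z,np.radians(t)),12) for t in th] for z in zs] for x in xs])
    st=(20,0,0);goals=65
    best={st:99};pq=[(-99,0,st)];prev={};D={st:0};done=set()
    # cost = sum of 1/clear^2, excludes clear<=0.5 except near goal
    pq=[(0,st)]
    while pq:
        d,n=heapq.heappop(pq)
        if n in done: continue
        done.add(n)
        if zs[n[1]]>=170 and th[n[2]]>=0: break
        for i in (-1,0,1):
         for j in (-1,0,1):
          for k in (-1,0,1):
            m=(n[0]+i,n[1]+j,n[2]+k)
            if not(0<=m[0]<len(xs) and 0<=m[1]<len(zs) and 0<=m[2]<len(th)) or m in done: continue
            c=C[m]
            if c<0.3: continue
            nd=d+(1/c**2+.002)*np.sqrt(i*i+j*j+k*k)
            if nd<D.get(m,1e9): D[m]=nd;prev[m]=n;heapq.heappush(pq,(nd,m))
    p=[n]
    while p[-1]!=st:p.append(prev[p[-1]])
    for q in p[::2]+[st]:print(xs[q[0]],zs[q[1]],th[q[2]],round(C[q],1))
E
time python3 plan.py
```

```text
tin rim top [0.757 0.171 0.1  ]
can top [0.753 0.04  0.105]
jar top [ 0.777 -0.186  0.09 ]
tin rim [0.763 0.163 0.1  ]
can [0.765 0.035 0.105]
jar [ 0.781 -0.188  0.09 ]
(179, 106) (426, 147) [0.808 0.173 0.203] 0.3
(154, 152) (392, 128) [0.731 0.218 0.174] 9.2
(154, 152) (401, 122) [0.735 0.221 0.185] 0.8
(187, 137) (392, 128) [0.751 0.158 0.218] 1.4
(187, 137) (401, 122) [0.754 0.161 0.227] 11.1
(204, 148) (374, 143) [0.738 0.134 0.194] 1.5
12 170 55.0 12.0
12 166 55.0 12.0
12 162 55.0 12.0
12 158 55.0 12.0
12 154 55.0 12.0
12 150 55.0 12.0
12 146 55.0 12.0
12 142 55.0 12.0
12 138 55.0 12.0
12 134 55.0 12.0
12 130 55.0 12.0
12 126 55.0 12.0
12 122 52.5 12.0
10 118 50.0 12.0
10 114 50.0 12.0
8 110 47.5 12.0
6 106 45.0 12.0
4 102 42.5 12.0
2 98 40.0 12.0
-2 94 35.0 11.7
-6 90 30.0 10.5
-10 86 27.5 10.6
-14 82 25.0 8.8
-18 78 22.5 5.5
-20 74 20.0 3.3
-20 70 17.5 3.3
-16 68 12.5 6.1
-12 68 7.5 9.9
-8 64 2.5 11.6
-4 60 0.0 12.0
0 56 0.0 9.0
0 52 0.0 5.0
0 50 0.0 3.0
real	0m5.120s
user	0m5.422s
sys	0m0.000s
```

```bash
cat >> h.py <<'E'
def rows(o,pos,rot,n,g,dec=3):
    """rows from measured pose to target pos / Rotation, in n straight steps"""
    p=np.array(o["ee_pos"],float);r=R.from_euler("xyz",o["eef_rot"]);p0,r0=p.copy(),r
    w=(r0.inv()*rot).as_rotvec()
    for i in range(1,n+1):
        pt=p0+(np.array(pos)-p0)*i/n;rt=r0*R.from_rotvec(w*i/n)
        sh=np.round(r.inv().apply(pt-p),dec);tv=np.round((r.inv()*rt).as_rotvec(),dec)
        p=p+r.apply(sh);r=r*R.from_rotvec(tv)
        print([*map(float,sh),*map(float,tv),g],end=",\n" if i%5 else "\n--\n")
    print("end",p.round(4),r.as_euler("xyz").round(3))
def down(yaw): return R.from_euler("xyz",[np.pi,0,yaw])
E
python3 - <<'E'
from h import *
from station import ctrl
rows(ctrl.get_obs(),[.607,.173,.17],down(.17+np.pi/2),20,1)
E
```

```text
[0.031, -0.023, 0.002, -0.0, -0.0, -0.066, 1],
[0.033, -0.021, 0.002, -0.0, -0.0, -0.067, 1],
[0.034, -0.019, 0.001, -0.0, -0.0, -0.066, 1],
[0.035, -0.017, 0.002, -0.0, -0.0, -0.067, 1],
[0.037, -0.014, 0.002, -0.0, -0.0, -0.066, 1]
--
[0.037, -0.012, 0.002, -0.0, -0.0, -0.067, 1],
[0.038, -0.009, 0.001, -0.0, -0.0, -0.066, 1],
[0.038, -0.007, 0.002, -0.0, -0.0, -0.067, 1],
[0.039, -0.004, 0.002, -0.0, -0.0, -0.066, 1],
[0.039, -0.002, 0.002, -0.0, -0.0, -0.066, 1]
--
[0.039, 0.001, 0.001, -0.0, -0.0, -0.067, 1],
[0.039, 0.004, 0.002, -0.0, -0.001, -0.066, 1],
[0.038, 0.006, 0.002, -0.0, 0.0, -0.067, 1],
[0.038, 0.008, 0.002, -0.0, 0.0, -0.066, 1],
[0.037, 0.012, 0.001, -0.0, 0.0, -0.067, 1]
--
[0.037, 0.013, 0.002, -0.001, 0.0, -0.066, 1],
[0.036, 0.016, 0.002, 0.0, 0.0, -0.067, 1],
[0.034, 0.019, 0.002, 0.0, 0.0, -0.066, 1],
[0.033, 0.02, 0.001, 0.0, 0.0, -0.067, 1],
[0.032, 0.023, 0.002, 0.0, 0.0, -0.066, 1]
--
end [0.607  0.1733 0.1702] [3.141 0.    1.741]
```

>>> {"fn": "jog_arm", "kwargs": {"motion": [[0.031,-0.023,0.002,0,0,-0.066,1],[0.033,-0.021,0.002,0,0,-0.067,1],[0.034,-0.019,0.001,0,0,-0.066,1],[0.035,-0.017,0.002,0,0,-0.067,1],[0.037,-0.014,0.002,0,0,-0.066,1]]}}

```text
time_s: 0.6
ee_pos: [0.3175, -0.3332, 0.1962]
eef_rot: [-3.141, -0.0, 0.746]
force: [-0.1, 0.2, 0.1]
grip_width: 0.0936
grip_force: 0.0
```

>>> {"fn": "jog_arm", "kwargs": {"motion": [[0.037,-0.012,0.002,0,0,-0.067,1],[0.038,-0.009,0.001,0,0,-0.066,1],[0.038,-0.007,0.002,0,0,-0.067,1],[0.039,-0.004,0.002,0,0,-0.066,1],[0.039,-0.002,0.002,0,0,-0.066,1]]}}

```text
time_s: 1.1
ee_pos: [0.414, -0.1639, 0.1873]
eef_rot: [-3.141, -0.0, 1.078]
force: [0.7, -0.4, 0.7]
grip_width: 0.0939
grip_force: 0.0
```

>>> {"fn": "jog_arm", "kwargs": {"motion": [[0.039,0.001,0.001,0,0,-0.067,1],[0.039,0.004,0.002,0,0,-0.066,1],[0.038,0.006,0.002,0,0,-0.067,1],[0.038,0.008,0.002,0,0,-0.066,1],[0.037,0.012,0.001,0,0,-0.067,1]]}}

```text
time_s: 1.6
ee_pos: [0.511, 0.0047, 0.1791]
eef_rot: [-3.141, 0.0, 1.412]
force: [0.8, -1.9, 0.4]
grip_width: 0.094
grip_force: 0.0
```

>>> {"fn": "jog_arm", "kwargs": {"motion": [[0.037,0.013,0.002,0,0,-0.066,1],[0.036,0.016,0.002,0,0,-0.067,1],[0.034,0.019,0.002,0,0,-0.066,1],[0.033,0.02,0.001,0,0,-0.067,1],[0.032,0.023,0.002,0,0,-0.066,1]]}}

```text
time_s: 2.1
ee_pos: [0.6076, 0.1746, 0.17]
eef_rot: [-3.141, 0.0, 1.744]
force: [1.0, -0.1, 0.1]
grip_width: 0.0941
grip_force: 0.0
```

```bash
python3 - <<'E'
from h import *
from station import ctrl
o=ctrl.get_obs();print(o["time_s"],o["ee_pos"],o["eef_rot"])
m=ctrl.camera_model("wrist");im=ctrl.camera("wrist")[:,:,::-1].copy();cv2.imwrite("pics/w1.png",im)
print(-cam(m)[1].T@m["tvec"],cam(m)[1][2])
for b in blobs(orange(im),60):
    q=quad(b);print(q.tolist(),b.sum(),onz(m,q,.098)[:,:2].round(4).tolist())
E
```

```text
2.1 [0.60756227 0.17456343 0.17004853] [-3.14104345e+00  6.66243873e-05  1.74353633e+00]
[0.59304858 0.25649907 0.3479173 ] [ 0.04793081 -0.27909335 -0.95906701]
[[276, 200], [278, 243], [271, 243], [271, 201]] 351 [[0.6034, 0.1931], [0.6112, 0.1577], [0.6056, 0.1567], [0.5997, 0.1916]]
```

View pics/w1.png

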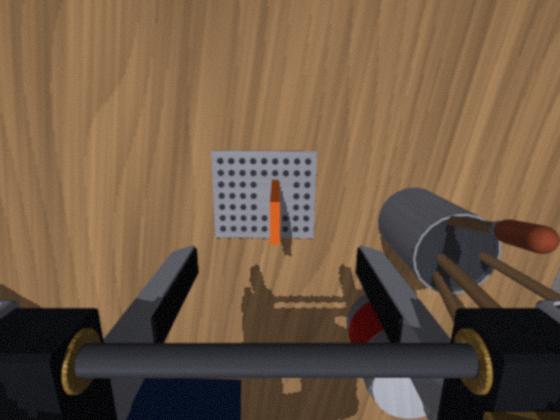

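The handle shows at columns 271–278, rows 200–243, midway between the open fingers (197 and 357). It is about 2 mm off along tool y, so I'm going down.

>>> {"fn": "jog_arm", "kwargs": {"motion": [[0,-0.002,0.03,0,0,0,1],[0,0,0.04,0,0,0,1],[0,0,0.03,0,0,0,1],[0,0,0.01,0,0,0,1],[0,0,0,0,0,0,0]]}}

```text
time_s: 2.65
ee_pos: [0.6046, 0.1726, 0.0594]
eef_rot: [-3.139, 0.0, 1.741]
force: [-0.1, 0.3, 1.5]
grip_width: 0.0888
grip_force: 0.0
```

>>> {"fn": "jog_arm", "kwargs": {"motion": [[0,0,0,0,0,0,-0.5],[0,0,0,0,0,0,-1],[0,0,0,0,0,0,-1],[0,0,0,0,0,0,-1],[0,0,0,0,0,0,-1]], "squeeze": 45}}

```text
time_s: 3.15
ee_pos: [0.6053, 0.1728, 0.0609]
eef_rot: [3.141, -0.0, 1.741]
force: [0.2, 0.7, -0.5]
grip_width: 0.0494
grip_force: 0.0
```

>>> {"fn": "jog_arm", "kwargs": {"motion": [[0,0,0,0,0,0,-1],[0,0,-0.005,0,0,0,-1],[0,0,-0.03,0,0,0,-1],[0,0,-0.03,0,0,0,-1],[0,0,-0.03,0,0,0,-1]]}}

```text
time_s: 3.65
ee_pos: [0.605, 0.1727, 0.157]
eef_rot: [3.142, -0.0, 1.741]
force: [0.5, 0.0, -0.3]
grip_width: 0.0097
grip_force: 0.0
```

The fingers were still closing when the lift began, so nothing was gripped. I'm reopening and repeating with a longer close.

>>> {"fn": "jog_arm", "kwargs": {"motion": [[0,0,0,0,0,0,0],[0,0,0,0,0,0,0],[0,0,0,0,0,0,0],[0,0,0,0,0,0,0],[0,0,0,0,0,0,0]]}}

```text
time_s: 4.15
ee_pos: [0.6049, 0.1727, 0.1546]
eef_rot: [-3.14, 0.0, 1.741]
force: [-0.3, -0.8, 0.1]
grip_width: 0.0451
grip_force: 0.0
```

```bash
python3 - <<'E'
from h import *
from station import ctrl
o=ctrl.get_obs();print(o["time_s"],o["ee_pos"],o["grip_width"])
m=ctrl.camera_model("wrist");im=ctrl.camera("wrist")[:,:,::-1].copy();cv2.imwrite("pics/w2.png",im)
for b in blobs(orange(im),60):
    q=quad(b);print(q.tolist(),b.sum(),onz(m,q,.098)[:,:2].round(4).tolist())
E
```

```text
4.15 [0.60489994 0.17269855 0.15456434] 0.04514672285604841
[[280, 183], [282, 249], [274, 249], [276, 183]] 497 [[0.6008, 0.2081], [0.6112, 0.1576], [0.6051, 0.1565], [0.598, 0.2076]]
```

Handle undisturbed. Down again.

>>> {"fn": "jog_arm", "kwargs": {"motion": [[0,0,0.04,0,0,0,0],[0,0,0.04,0,0,0,0],[0,0,0.014,0,0,0,-1],[0,0,0,0,0,0,-1],[0,0,0,0,0,0,-1]], "squeeze": 45}}

```text
time_s: 4.7
ee_pos: [0.6059, 0.1729, 0.0631]
eef_rot: [3.14, -0.0, 1.741]
force: [0.5, -0.5, 0.3]
grip_width: 0.0268
grip_force: 0.0
```

>>> {"fn": "jog_arm", "kwargs": {"motion": [[0,0,0,0,0,0,-1],[0,0,0,0,0,0,-1],[0,0,0,0,0,0,-1],[0,0,0,0,0,0,-1],[0,0,0,0,0,0,-1]]}}

```text
time_s: 5.2
ee_pos: [0.6058, 0.1729, 0.0628]
eef_rot: [3.139, -0.0, 1.741]
force: [1.2, -0.1, 7.0]
grip_width: 0.008
grip_force: 45.0
```

```bash
sed -i 's/th=np.arange(0,61,2.5)/th=np.arange(0,46,2.5)/; s/np.arange(-40,41,2)/np.arange(-40,41,1)/; s/st=(20,0,0)/st=(40,0,0)/' plan.py; sed -i 's/>=170/>=150/;s/p\[::2\]/p[::3]/' plan.py; time python3 plan.py
cat >> h.py <<'E'
TANK=np.array([.533,-.148]);TY=.14;L=.0628
def tcp(xs,zs,th,ys=0.):
    """tool pose for strainer at tank x,z (mm), tilt th deg (long end down), tank y ys mm"""
    a=np.radians(th);Rt=R.from_euler("z",TY)*R.from_rotvec([0,-a,0])
    p=np.r_[TANK,0]+R.from_euler("z",TY).apply([xs/1e3,ys/1e3,zs/1e3])+Rt.apply([.012,0,L])
    rot=R.from_matrix(Rt.as_matrix()@np.array([[0,1,0],[1,0,0],[0,0,-1]]))
    return p,rot
def strainer(o):
    r=R.from_euler("xyz",o["eef_rot"]).as_matrix()@np.array([[0,1,0],[1,0,0],[0,0,-1]])
    p=np.array(o["ee_pos"])-r@[.012,0,L]
    q=R.from_euler("z",-TY).apply(p-np.r_[TANK,0])*1e3
    x=R.from_euler("z",-TY).apply(r[:,0]);return q.round(1),np.degrees(np.arcsin(x[2])).round(2),np.degrees(np.arctan2(x[1],x[0])).round(2)
E
python3 - <<'E'
from h import *
from station import ctrl
o=dict(ctrl.get_obs());print(strainer(o))
o["ee_pos"]=np.array(o["ee_pos"])+[-.02,0,.1]
p,r=tcp(10,165,45);print(p,r.as_euler("xyz"))
rows(o,p,r,10,-1)
E
```

```text
18 150 45.0 12.0
18 144 45.0 12.0
18 138 45.0 12.0
18 132 45.0 11.4
18 126 45.0 11.3
16 120 45.0 11.1
13 114 45.0 12.0
10 108 42.5 12.0
7 102 37.5 12.0
4 96 35.0 12.0
1 90 30.0 12.0
-2 90 30.0 12.0
-5 88 27.5 11.6
-8 86 27.5 10.6
-11 86 27.5 10.6
-14 84 25.0 10.3
-17 82 25.0 8.5
-20 76 22.5 4.7
-20 70 17.5 3.3
-17 68 12.5 5.4
-14 68 10.0 8.1
-11 68 7.5 10.8
-8 66 2.5 12.0
-5 60 0.0 12.0
-2 58 0.0 11.0
0 52 0.0 5.0
0 50 0.0 3.0
(array([105.1, 307.3,  -0. ]), np.float64(0.12), np.float64(1.71))
[ 0.50733259 -0.1516171   0.21789159] [2.35619449 0.         1.71079633]
[-0.031, -0.013, -0.006, -0.078, -0.001, 0.003, -1],
[-0.03, -0.013, -0.006, -0.079, -0.001, 0.003, -1],
[-0.031, -0.012, -0.008, -0.078, -0.002, 0.002, -1],
[-0.031, -0.011, -0.008, -0.078, -0.001, 0.003, -1],
[-0.031, -0.011, -0.009, -0.079, -0.001, 0.003, -1]
--
[-0.031, -0.01, -0.01, -0.078, -0.001, 0.003, -1],
[-0.031, -0.008, -0.01, -0.078, -0.001, 0.003, -1],
[-0.03, -0.008, -0.012, -0.079, -0.002, 0.003, -1],
[-0.031, -0.007, -0.011, -0.078, -0.001, 0.002, -1],
[-0.031, -0.006, -0.013, -0.078, -0.001, 0.003, -1]
--
end [ 0.507  -0.1512  0.2181] [2.356 0.    1.711]
real	0m7.241s
user	0m7.535s
sys	0m0.008s
```

>>> {"fn": "jog_arm", "kwargs": {"motion": [[0,0,-0.01,0,0,0,-1],[0,0,-0.03,0,0,0,-1],[0,-0.01,-0.03,0,0,0,-1],[0,-0.01,-0.03,0,0,0,-1],[0,0,0,0,0,0,-1]]}}

```text
time_s: 5.7
ee_pos: [0.5862, 0.1697, 0.1661]
eef_rot: [3.135, -0.0, 1.741]
force: [-0.3, 0.3, -3.8]
grip_width: 0.0075
grip_force: 45.0
```

>>> {"fn": "jog_arm", "kwargs": {"motion": [[-0.031,-0.013,-0.006,-0.078,-0.001,0.003,-1],[-0.03,-0.013,-0.006,-0.079,-0.001,0.003,-1],[-0.031,-0.012,-0.008,-0.078,-0.002,0.002,-1],[-0.031,-0.011,-0.008,-0.078,-0.001,0.003,-1],[-0.031,-0.011,-0.009,-0.079,-0.001,0.003,-1]]}}

```text
time_s: 6.2
ee_pos: [0.5454, 0.0056, 0.1883]
eef_rot: [2.748, 0.004, 1.726]
force: [0.6, -0.6, -3.7]
grip_width: 0.008
grip_force: 45.0
```

>>> {"fn": "jog_arm", "kwargs": {"motion": [[-0.031,-0.01,-0.01,-0.078,-0.001,0.003,-1],[-0.031,-0.008,-0.01,-0.078,-0.001,0.003,-1],[-0.03,-0.008,-0.012,-0.079,-0.002,0.003,-1],[-0.031,-0.007,-0.011,-0.078,-0.001,0.002,-1],[-0.031,-0.006,-0.013,-0.078,-0.001,0.003,-1]]}}

```text
time_s: 6.7
ee_pos: [0.507, -0.1517, 0.2156]
eef_rot: [2.367, -0.0, 1.711]
force: [0.7, 0.0, -3.5]
grip_width: 0.0075
grip_force: 45.0
```

```bash
python3 - <<'E'
from h import *
from station import ctrl
o=ctrl.get_obs();print(o["time_s"],o["ee_pos"],o["eef_rot"],o["force"],o["grip_force"],strainer(o))
ims=[]
for n in ("scene","top"):
    im=ctrl.camera(n)[:,:,::-1].copy();cv2.imwrite(f"pics/{n}1.png",im);ims.append(im)
    m=ctrl.camera_model(n)
s=ims[0][100:320,60:340];t=ims[1][150:340,270:460]
r=lambda a:cv2.resize(a,(395,395))
cv2.imwrite("pics/c1.png",np.hstack([r(s),r(t)]))
E
```

```text
6.7 [ 0.50700815 -0.15174667  0.21558896] [ 2.36690519e+00 -2.65518197e-04  1.71144597e+00] [ 0.72381587  0.01590328 -3.54813114] 44.99869465827942 (array([  9.1,  -0. , 162.3]), np.float64(44.39), np.float64(0.02))
```

View pics/c1.png

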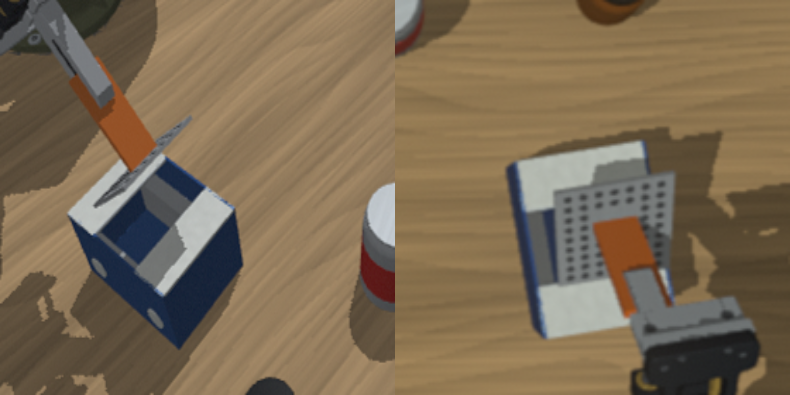

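Left half (scene): the tilted plate is above the slot, with its edge running from (95,207) to (190,118). Right half (top): the plate's corners are (553,190), (676,174), (667,272) and (558,287), with the white lips on either side. I'll compare these with the predicted corners.

```bash
python3 - <<'E'
from h import *
from station import ctrl
o=ctrl.get_obs()
r=R.from_euler("xyz",o["eef_rot"]).as_matrix()@np.array([[0,1,0],[1,0,0],[0,0,-1]])
p=np.array(o["ee_pos"])-r@[.012,0,L]
loc=np.array([[.055,.048,.004],[.055,-.048,.004],[-.055,-.048,.004],[-.055,.048,.004]])
W=p+loc@r.T
for n,uv in(("top",[(346,241.4),(405.2,233.7),(400.8,280.8),(348.4,288)]),("scene",None)):
    m=ctrl.camera_model(n);P=proj(m,W);print(n,P.round(1).tolist(),uv)
im=cv2.imread("pics/top1.png");h=cv2.cvtColor(im,cv2.COLOR_BGR2HSV)
# ray-to-plate-plane: measured plate corners in strainer frame
c,d=ray(ctrl.camera_model("top"),[(346,241.4),(405.2,233.7),(400.8,280.8),(348.4,288)])
k=((p+r[:,2]*.004-c)@r[:,2])/(d@r[:,2]);print(((c+d*k[:,None]-p)@r*1e3).round(1))
c,d=ray(ctrl.camera_model("scene"),[(127.3,215.3),(194.7,165.7)])
tk=R.from_euler("z",TY).as_matrix()
# lips again vs model in both
for n in("top","scene"):
    m=ctrl.camera_model(n)
    print(n,proj(m,np.r_[TANK,0]+np.array([[.08,-.06,.094],[.08,.06,.094],[-.08,.06,.094],[-.08,-.06,.094]])@tk.T).round(1).tolist())
# plan suffix
rows(o,*tcp(16,132,45),5,-1)
p1,r1=tcp(16,132,45)
def seg(a,b,n):
    pa,ra=tcp(*a);rows(dict(ee_pos=pa,eef_rot=ra.as_euler("xyz")),*tcp(*b),n,-1)
seg((16,132,45),(11,110,43),5)
E
```

```text
top [[345.0, 242.5], [402.8, 232.9], [399.9, 278.7], [347.1, 287.6]] [(346, 241.4), (405.2, 233.7), (400.8, 280.8), (348.4, 288)]
scene [[192.2, 164.3], [143.6, 204.4], [122.9, 214.4], [166.9, 178.7]] None
[[ 57.1  46.3   4. ]
 [ 52.3 -52.2   4. ]
 [-61.1 -49.9   4. ]
 [-56.8  45.6   4. ]]
top [[389.0, 216.7], [326.3, 227.3], [341.6, 312.5], [405.4, 301.6]]
scene [[174.4, 264.5], [225.4, 214.5], [158.7, 176.1], [106.1, 218.2]]
[0.0, -0.003, 0.005, -0.002, 0.0, -0.0, -1],
[0.001, -0.003, 0.006, -0.003, 0.001, -0.001, -1],
[0.0, -0.003, 0.005, -0.002, 0.0, -0.0, -1],
[0.001, -0.004, 0.005, -0.003, 0.0, -0.0, -1],
[0.0, -0.003, 0.006, -0.002, 0.001, -0.001, -1]
--
end [ 0.5134 -0.151   0.1845] [2.356 0.    1.711]
[-0.0, -0.003, 0.002, 0.007, -0.0, 0.0, -1],
[-0.0, -0.004, 0.003, 0.007, -0.0, 0.0, -1],
[-0.0, -0.003, 0.003, 0.007, -0.0, 0.0, -1],
[-0.0, -0.003, 0.002, 0.007, -0.0, 0.0, -1],
[-0.0, -0.004, 0.003, 0.007, -0.0, 0.0, -1]
--
end [ 0.5102 -0.1512  0.1637] [ 2.391 -0.     1.711]
```

```bash
cat >> h.py <<'E'
def path(o,wps,g=-1):
    e=dict(o)
    for *w,n in wps:
        p,r=tcp(*w[:3],2.);rows(e,p,r,n,g);e=dict(ee_pos=p,eef_rot=r.as_euler("xyz"))
E
python3 - <<'E'
from h import *
from station import ctrl
o=ctrl.get_obs();print(o["time_s"],o["ee_pos"],strainer(o))
path(o,[(16,134,45,5),(14,115,45,5)])
path(dict(ee_pos=tcp(14,115,45,2.)[0],eef_rot=tcp(14,115,45)[1].as_euler("xyz")),[(7,102,37.5,5),(0,91,30,5)])
E
```

```text
6.8 [ 0.50622967 -0.15401588  0.21497528] (array([  7.9,  -2.3, 161.7]), np.float64(44.31), np.float64(-0.15))
[0.001, -0.003, 0.005, -0.002, 0.0, -0.0, -1],
[0.001, -0.003, 0.005, -0.003, 0.001, -0.001, -1],
[0.001, -0.003, 0.005, -0.002, 0.0, -0.0, -1],
[0.0, -0.003, 0.005, -0.003, 0.0, -0.0, -1],
[0.001, -0.002, 0.005, -0.002, 0.001, -0.001, -1]
--
end [ 0.5132 -0.149   0.1873] [2.356 0.    1.711]
[0.0, -0.003, 0.002, 0.0, 0.0, 0.0, -1],
[-0.0, -0.003, 0.003, -0.0, -0.0, -0.0, -1],
[0.0, -0.003, 0.002, -0.0, -0.0, -0.0, -1],
[-0.0, -0.003, 0.003, -0.0, -0.0, 0.0, -1],
[0.0, -0.003, 0.002, -0.0, -0.0, 0.0, -1]
--
end [ 0.5109 -0.1491  0.1678] [2.356 0.    1.711]
[-0.0, -0.001, 0.001, 0.026, 0.0, 0.0, -1],
[-0.0, -0.001, 0.002, 0.026, -0.0, -0.0, -1],
[-0.0, -0.002, 0.001, 0.027, -0.0, -0.0, -1],
[0.0, -0.001, 0.001, 0.026, -0.0, -0.0, -1],
[-0.0, -0.001, 0.002, 0.026, -0.0, -0.0, -1]
--
end [ 0.5112 -0.149   0.1587] [ 2.487 -0.     1.711]
[-0.0, -0.001, 0.001, 0.026, 0.0, 0.0, -1],
[0.0, -0.001, 0.002, 0.026, 0.0, 0.0, -1],
[0.0, -0.0, 0.001, 0.027, 0.0, 0.0, -1],
[0.0, -0.001, 0.001, 0.026, 0.0, -0.0, -1],
[0.0, -0.001, 0.002, 0.026, 0.0, 0.0, -1]
--
end [ 0.5119 -0.149   0.1511] [ 2.618 -0.     1.711]
```

>>> {"fn": "jog_arm", "kwargs": {"motion": [[0.001,-0.003,0.005,-0.002,0,0,-1],[0.001,-0.003,0.005,-0.002,0,0,-1],[0,-0.003,0.005,-0.002,0,0,-1],[0,-0.003,0.005,-0.002,0,0,-1],[0,-0.002,0.005,-0.002,0,0,-1]]}}

```text
time_s: 7.3
ee_pos: [0.5152, -0.1468, 0.1878]
eef_rot: [2.359, -0.001, 1.713]
force: [-0.3, 0.7, -3.3]
grip_width: 0.0079
grip_force: 45.0
```

>>> {"fn": "jog_arm", "kwargs": {"motion": [[0,-0.003,0.002,0,0,0,-1],[0,-0.003,0.003,0,0,0,-1],[0,-0.003,0.002,0,0,0,-1],[0,-0.003,0.003,0,0,0,-1],[0,-0.003,0.002,0,0,0,-1]]}}

```text
time_s: 7.8
ee_pos: [0.5128, -0.1479, 0.1692]
eef_rot: [2.359, -0.001, 1.712]
force: [-0.3, -0.4, -2.6]
grip_width: 0.0076
grip_force: 45.0
```

```bash
python3 - <<'E'
from h import *
from station import ctrl
o=ctrl.get_obs();print(o["time_s"],o["ee_pos"],o["force"],strainer(o))
path(o,[(7,102,37.5,5),(0,91,30,5)])
for n in ("scene","top"):
    im=ctrl.camera(n)[:,:,::-1].copy();cv2.imwrite(f"pics/{n}2.png",im)
print(strainer(ctrl.get_obs()))
a=cv2.resize(cv2.imread("pics/scene2.png")[150:280,90:220],(395,395),interpolation=2);b=cv2.resize(cv2.imread("pics/top2.png")[205:320,315:430],(395,395),interpolation=2)
cv2.imwrite("pics/c2.png",np.hstack([a,b]))
E
```

```text
7.8 [ 0.5127967  -0.1478685   0.16924545] [-0.28499219 -0.36841405 -2.60384998] (array([ 15.8,   3. , 116.3]), np.float64(44.85), np.float64(0.03))
[-0.0, -0.002, 0.001, 0.026, -0.0, 0.0, -1],
[-0.0, -0.001, 0.001, 0.025, -0.001, 0.0, -1],
[-0.001, -0.002, 0.002, 0.026, 0.0, 0.0, -1],
[0.0, -0.001, 0.001, 0.026, -0.0, 0.0, -1],
[0.0, -0.002, 0.001, 0.025, -0.0, 0.0, -1]
--
end [ 0.511  -0.1491  0.1594] [ 2.487 -0.     1.711]
[-0.0, -0.001, 0.001, 0.026, 0.0, 0.0, -1],
[0.0, -0.001, 0.002, 0.026, 0.0, 0.0, -1],
[0.0, -0.0, 0.001, 0.027, 0.0, 0.0, -1],
[0.0, -0.001, 0.001, 0.026, 0.0, -0.0, -1],
[0.0, -0.001, 0.002, 0.026, 0.0, 0.0, -1]
--
end [ 0.5119 -0.149   0.1511] [ 2.618 -0.     1.711]
(array([ 15.6,   3.2, 116. ]), np.float64(44.81), np.float64(0.0))
```

View pics/c2.png

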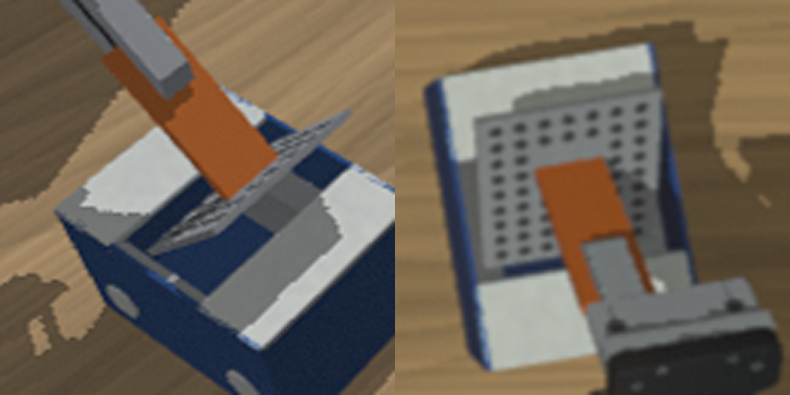

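Left (scene): the plate's long end dips into the slot at about (160,250). Right (top): the long-end edge is near row 268 and the near lip's inner edge near row 280, so there is a gap. I'll compare with the predicted pixels.

```bash
python3 - <<'E'
from h import *
from station import ctrl
o=ctrl.get_obs()
r=R.from_euler("xyz",o["eef_rot"]).as_matrix()@np.array([[0,1,0],[1,0,0],[0,0,-1]])
p=np.array(o["ee_pos"])-r@[.012,0,L]
W=p+np.array([[.055,.048,.004],[.055,-.048,.004],[-.055,-.048,.004],[-.055,.048,.004]])@r.T
tk=R.from_euler("z",TY).as_matrix()
T=np.r_[TANK,0]+np.array([[.035,.06,.094],[.035,-.06,.094],[-.035,-.06,.094],[-.035,.06,.094],[.08,.06,.094],[.08,-.06,.094],[-.08,-.06,.094],[-.08,.06,.094]])@tk.T
for n,off,sc,dx in(("scene",(90,150),395/130,0),("top",(315,205),395/115,395)):
    m=ctrl.camera_model(n)
    for k,P in(("plate",W),("tank",T)): print(n,k,((proj(m,P)-off+.5)*sc+[dx,0]).round(0).astype(int).tolist())
    im=cv2.imread("pics/c2.png")
    if n=="scene":out=im
    cv2.polylines(out,[((proj(m,W)-off+.5)*sc+[dx,0]).astype(int)],1,(0,255,0),1)
    for q in(T[:4],T[4:]): cv2.polylines(out,[((proj(m,q)-off+.5)*sc+[dx,0]).astype(int)],1,(0,0,255),1)
cv2.imwrite("pics/c2o.png",out)
E
```

```text
scene plate [[346, 107], [210, 228], [145, 250], [269, 143]]
scene tank [[352, 163], [196, 307], [105, 246], [264, 112], [413, 198], [258, 349], [51, 209], [210, 81]]
top plate [[474, 122], [661, 90], [655, 238], [483, 268]]
top tank [[450, 159], [667, 123], [691, 250], [473, 288], [436, 78], [651, 42], [707, 333], [488, 371]]
```

View pics/c2o.png

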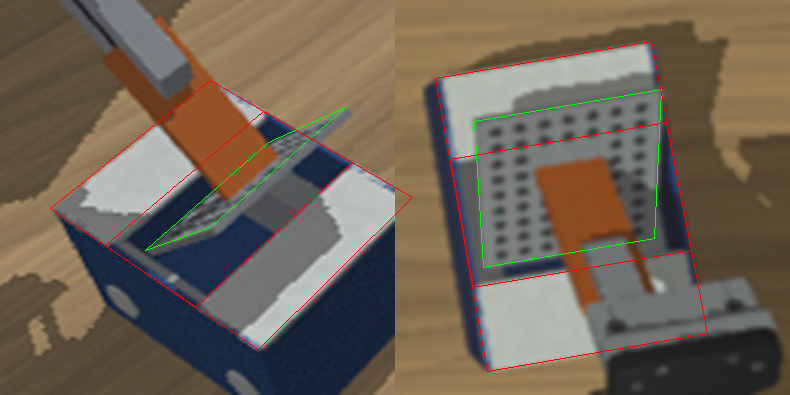

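The overlay agrees to about 1–2 mm. Continuing to the next waypoints.

>>> {"fn": "jog_arm", "kwargs": {"motion": [[0,-0.002,0.001,0.026,0,0,-1],[0,-0.001,0.001,0.025,0,0,-1],[-0.001,-0.002,0.002,0.026,0,0,-1],[0,-0.001,0.001,0.026,0,0,-1],[-0.001,-0.002,0.001,0.025,0,0,-1]]}}

```text
time_s: 8.4
ee_pos: [0.5112, -0.1501, 0.1599]
eef_rot: [2.488, -0.001, 1.712]
force: [0.6, 0.2, -2.7]
grip_width: 0.0076
grip_force: 45.0
```

>>> {"fn": "jog_arm", "kwargs": {"motion": [[0,-0.001,0.001,0.026,0,0,-1],[0,-0.001,0.002,0.026,0,0,-1],[0,0,0.001,0.027,0,0,-1],[0,-0.001,0.001,0.026,0,0,-1],[0,-0.001,0.002,0.026,0,0,-1]]}}

```text
time_s: 8.9
ee_pos: [0.5119, -0.15, 0.1519]
eef_rot: [2.619, -0.001, 1.712]
force: [-0.3, -1.3, -3.7]
grip_width: 0.0078
grip_force: 45.0
```

```bash
sed -i 's/tcp(\*w\[:3\],2.)/tcp(*w[:3],1.)/' h.py; python3 - <<'E'
from h import *
from station import ctrl
o=ctrl.get_obs();print(o["time_s"],o["ee_pos"],o["force"],strainer(o))
path(o,[(-16,84,25.5,5),(-20.5,77,22.5,5)])
E
```

```text
8.9 [ 0.51186633 -0.15000369  0.15187126] [-0.27950614 -1.26788303 -3.6945955 ] (array([-0.2,  1. , 91.5]), np.float64(29.96), np.float64(0.05))
[0.0, -0.003, -0.0, 0.016, -0.0, 0.0, -1],
[0.0, -0.002, -0.0, 0.015, -0.0, 0.0, -1],
[0.0, -0.003, -0.0, 0.016, -0.001, 0.0, -1],
[0.0, -0.002, 0.0, 0.015, 0.0, 0.001, -1],
[0.0, -0.003, 0.0, 0.016, -0.0, -0.0, -1]
--
end [ 0.5005 -0.1516  0.1457] [ 2.697 -0.     1.711]
[-0.0, -0.001, 0.001, 0.01, -0.0, 0.0, -1],
[-0.0, -0.001, 0.001, 0.011, -0.0, 0.0, -1],
[-0.0, -0.0, 0.001, 0.01, 0.0, -0.0, -1],
[-0.0, -0.001, 0.001, 0.011, 0.0, -0.0, -1],
[-0.0, -0.001, 0.001, 0.01, 0.0, -0.0, -1]
--
end [ 0.4994 -0.1517  0.1396] [2.749 0.    1.711]
```

>>> {"fn": "jog_arm", "kwargs": {"motion": [[0,-0.003,0,0.016,0,0,-1],[0,-0.002,0,0.015,0,0,-1],[0,-0.003,0,0.016,0,0,-1],[0,-0.002,0,0.015,0,0,-1],[0,-0.003,0,0.016,0,0,-1]]}}

```text
time_s: 9.4
ee_pos: [0.5003, -0.1517, 0.1455]
eef_rot: [2.697, -0.001, 1.712]
force: [-0.2, 0.4, -3.6]
grip_width: 0.0075
grip_force: 45.0
```

```bash
python3 - <<'E'
from h import *
from station import ctrl
o=ctrl.get_obs();print(o["time_s"],o["force"],strainer(o))
path(o,[(-20.5,77,22.5,5),(-20.5,71,18,5)])
im=ctrl.camera("top")[:,:,::-1].copy();cv2.imwrite("pics/top3.png",im)
s=ctrl.camera("scene")[:,:,::-1].copy();cv2.imwrite("pics/scene3.png",s)
o=ctrl.get_obs();print(strainer(o))
r=R.from_euler("xyz",o["eef_rot"]).as_matrix()@np.array([[0,1,0],[1,0,0],[0,0,-1]])
p=np.array(o["ee_pos"])-r@[.012,0,L]
W=p+np.array([[.055,.048,.004],[.055,-.048,.004],[-.055,-.048,.004],[-.055,.048,.004]])@r.T
tk=R.from_euler("z",TY).as_matrix()
T=np.r_[TANK,0]+np.array([[.035,.06,.094],[.035,-.06,.094],[-.035,-.06,.094],[-.035,.06,.094],[.08,.06,.094],[.08,-.06,.094],[-.08,-.06,.094],[-.08,.06,.094]])@tk.T
out=[]
for n,off,w,im in(("scene",(100,160),130,s),("top",(325,205),115,im)):
    m=ctrl.camera_model(n);sc=395/w
    c=cv2.resize(im[off[1]:off[1]+w,off[0]:off[0]+w],(395,395),interpolation=2)
    f=lambda P:((proj(m,P)-off+.5)*sc)
    for q in f(W): cv2.circle(c,tuple(map(int,q)),3,(0,255,0),1)
    for q in f(T): cv2.circle(c,tuple(map(int,q)),3,(0,0,255),1)
    out.append(c)
cv2.imwrite("pics/c3.png",np.hstack(out))
E
```

```text
9.4 [-0.22448897  0.35256556 -3.63969003] (array([-16.7,   1. ,  83.7]), np.float64(25.48), np.float64(0.05))
[0.0, -0.001, 0.001, 0.01, -0.0, 0.0, -1],
[0.0, -0.0, 0.001, 0.011, -0.0, 0.0, -1],
[0.0, -0.001, 0.001, 0.01, -0.001, 0.0, -1],
[0.0, -0.0, 0.001, 0.011, 0.0, 0.001, -1],
[0.0, -0.001, 0.001, 0.01, -0.0, -0.0, -1]
--
end [ 0.4996 -0.1517  0.1397] [ 2.749 -0.     1.711]
[-0.0, 0.001, 0.001, 0.016, 0.0, 0.0, -1],
[-0.0, 0.0, 0.002, 0.015, 0.0, -0.0, -1],
[0.0, 0.001, 0.001, 0.016, -0.0, -0.0, -1],
[-0.0, 0.0, 0.001, 0.016, -0.0, 0.0, -1],
[-0.0, 0.001, 0.002, 0.016, -0.0, 0.0, -1]
--
end [ 0.505  -0.1509  0.1341] [2.828 0.    1.711]
(array([-16.6,   1.1,  83.6]), np.float64(25.49), np.float64(0.06))
```

View pics/c3.png

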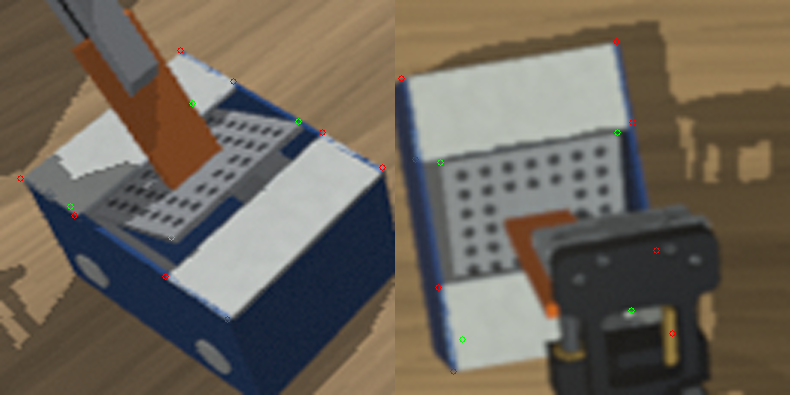

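Scene: the short-end corners are at (303,124) and (170,240), against predicted (298,121) and (171,237). That agrees to 1–2 mm, with the far lip's edge clear beyond them. I'll lower the short end past the far lip in small rows and watch the force.

>>> {"fn": "jog_arm", "kwargs": {"motion": [[0,-0.001,0.001,0.01,0,0,-1],[0,-0.001,0.001,0.011,0,0,-1],[0,-0.001,0.001,0.01,0,0,-1],[0,0,0.001,0.011,0,0,-1],[0,-0.001,0.001,0.01,0,0,-1]]}}

```text
time_s: 10.0
ee_pos: [0.499, -0.1518, 0.1393]
eef_rot: [2.749, -0.001, 1.712]
force: [0.5, 0.4, -3.4]
grip_width: 0.0078
grip_force: 45.0
```

>>> {"fn": "jog_arm", "kwargs": {"motion": [[0,0.001,0.001,0.016,0,0,-1],[0,0,0.002,0.015,0,0,-1],[0,0.001,0.001,0.016,0,0,-1]]}}

```text
time_s: 10.3
ee_pos: [0.5023, -0.1513, 0.1361]
eef_rot: [2.796, -0.001, 1.712]
force: [-0.1, 0.6, -4.0]
grip_width: 0.0082
grip_force: 45.0
```

```bash
python3 - <<'E'
from h import *
from plan import clear
from station import ctrl
o=ctrl.get_obs();print(o["time_s"],o["force"],strainer(o))
path(o,[(-20.5,70.5,17.,4),(-17,68,12.5,4)])
for w in[(-20.5,73,20),(-20.5,70.5,17),(-19,69,15),(-17,68,12.5)]:print(w,[round(float(clear(w[0]+d,w[1],np.radians(w[2]))),1) for d in(-2,-1,0,1,2,3)])
E
```

```text
10.3 [-0.14691445  0.61759677 -3.95371462] (array([-20.9,   1.1,  73. ]), np.float64(19.77), np.float64(0.06))
[-0.0, 0.001, 0.001, 0.012, -0.0, 0.0, -1],
[-0.0, 0.0, 0.001, 0.012, -0.001, 0.001, -1],
[-0.0, 0.001, 0.0, 0.012, 0.0, -0.0, -1],
[-0.0, 0.001, 0.001, 0.012, -0.0, 0.0, -1],
end [ 0.506  -0.1507  0.1342] [ 2.844 -0.     1.711]
[0.0, 0.002, 0.001, 0.02, 0.0, -0.0, -1],
[0.0, 0.002, 0.001, 0.019, -0.0, 0.0, -1],
[0.0, 0.002, 0.001, 0.02, -0.0, 0.0, -1],
[0.0, 0.002, 0.001, 0.02, -0.0, -0.0, -1],
end [ 0.5144 -0.1496  0.1323] [2.924 0.    1.711]
(-20.5, 73, 20) [1.4, 2.4, 3.4, 2.8, 1.8, 0.8]
(-20.5, 70.5, 17) [0.7, 1.7, 2.7, 2.9, 2.1, 1.1]
(-19, 69, 15) [1.8, 2.8, 3.5, 3.0, 2.9, 2.9]
(-17, 68, 12.5) [3.4, 4.4, 5.4, 6.1, 6.1, 6.1]
```

>>> {"fn": "jog_arm", "kwargs": {"motion": [[0,0.001,0.001,0.012,0,0,-1],[0,0,0.001,0.012,0,0,-1],[0,0.001,0,0.012,0,0,-1],[0,0.001,0.001,0.012,0,0,-1]]}}

```text
time_s: 10.7
ee_pos: [0.5061, -0.1508, 0.1345]
eef_rot: [2.844, -0.001, 1.712]
force: [-0.8, -0.8, -2.4]
grip_width: 0.0076
grip_force: 45.0
```

>>> {"fn": "jog_arm", "kwargs": {"motion": [[0,0.002,0.001,0.02,0,0,-1],[0,0.002,0.001,0.019,0,0,-1],[0,0.002,0.001,0.02,0,0,-1],[0,0.002,0.001,0.02,0,0,-1]]}}

```text
time_s: 11.1
ee_pos: [0.5149, -0.1495, 0.1327]
eef_rot: [2.924, -0.001, 1.712]
force: [-0.2, -1.0, -3.3]
grip_width: 0.0077
grip_force: 45.0
```

```bash
python3 - <<'E'
from h import *
from station import ctrl
o=ctrl.get_obs();print(o["time_s"],o["force"],strainer(o))
path(o,[(-9,66,3,5),(0,60,0,5)])
E
```

```text
11.1 [-0.22375496 -1.0380274  -3.28116582] (array([-16.2,   1.1,  68.8]), np.float64(12.49), np.float64(0.07))
[-0.0, 0.003, 0.001, 0.033, -0.0, 0.0, -1],
[-0.0, 0.004, 0.002, 0.033, -0.0, 0.001, -1],
[-0.0, 0.003, 0.001, 0.033, -0.001, -0.0, -1],
[-0.0, 0.004, 0.001, 0.033, 0.0, 0.0, -1],
[-0.0, 0.003, 0.001, 0.034, 0.0, 0.0, -1]
--
end [ 0.5325 -0.147   0.1293] [3.09  0.    1.711]
[0.0, 0.002, 0.001, 0.01, 0.0, 0.0, -1],
[0.0, 0.003, 0.002, 0.011, 0.0, 0.0, -1],
[0.0, 0.002, 0.001, 0.01, 0.0, 0.0, -1],
[0.0, 0.003, 0.002, 0.011, 0.0, 0.0, -1],
[0.0, 0.002, 0.001, 0.01, 0.0, 0.0, -1]
--
end [ 0.5447 -0.1453  0.1227] [3.141 0.    1.711]
```

>>> {"fn": "jog_arm", "kwargs": {"motion": [[0,0.003,0.001,0.033,0,0,-1],[0,0.004,0.002,0.033,0,0,-1],[0,0.003,0.001,0.033,0,0,-1],[0,0.004,0.001,0.033,0,0,-1],[0,0.003,0.001,0.034,0,0,-1]]}}

```text
time_s: 11.6
ee_pos: [0.5326, -0.147, 0.1294]
eef_rot: [3.09, -0.0, 1.712]
force: [0.2, 0.4, -3.0]
grip_width: 0.0081
grip_force: 45.0
```

>>> {"fn": "jog_arm", "kwargs": {"motion": [[0,0.002,0.001,0.01,0,0,-1],[0,0.003,0.002,0.011,0,0,-1],[0,0.002,0.001,0.01,0,0,-1],[0,0.003,0.002,0.011,0,0,-1],[0,0.001,0.001,0.01,0,0,-1]]}}

```text
time_s: 12.1
ee_pos: [0.5435, -0.1454, 0.1226]
eef_rot: [3.141, -0.001, 1.712]
force: [-0.6, 0.3, -3.7]
grip_width: 0.0075
grip_force: 45.0
```

>>> {"fn": "jog_arm", "kwargs": {"motion": [[0,0,0.002,0,0,0,-1],[0,0,0.002,0,0,0,-1],[0,0,0.002,0,0,0,-1],[0,0,0,0,0,0,-1]]}}

```text
time_s: 12.5
ee_pos: [0.5431, -0.1455, 0.1165]
eef_rot: [3.14, -0.001, 1.712]
force: [-0.3, -0.4, -2.3]
grip_width: 0.0078
grip_force: 45.0
```

```bash
python3 - <<'E'
from h import *
from station import ctrl
o=ctrl.get_obs();print(o["time_s"],o["force"],strainer(o))
path(o,[(0,50,0,5)])
E
```

```text
12.5 [-0.30234923 -0.4368356  -2.25355103] (array([-1.5,  1.2, 53.7]), np.float64(0.08), np.float64(0.07))
[-0.0, 0.0, 0.001, 0.0, -0.0, 0.0, -1],
[-0.0, 0.001, 0.0, 0.001, -0.0, 0.0, -1],
[-0.0, -0.0, 0.001, -0.0, -0.001, 0.001, -1],
[-0.0, 0.0, 0.001, 0.0, 0.0, -0.0, -1],
[-0.0, 0.001, 0.001, 0.0, -0.0, 0.0, -1]
--
end [ 0.5451 -0.1452  0.1125] [ 3.141 -0.     1.711]
```

Lowering 1 mm at a time until the force shows contact.

>>> {"fn": "jog_arm", "kwargs": {"motion": [[0,0.001,0.001,0,0,0,-1],[0,0,0.001,0,0,0,-1],[0,0,0,0,0,0,-1]]}}

```text
time_s: 12.8
ee_pos: [0.5443, -0.1453, 0.1147]
eef_rot: [3.14, -0.001, 1.712]
force: [-0.3, 0.1, -2.7]
grip_width: 0.0075
grip_force: 45.0
```

>>> {"fn": "jog_arm", "kwargs": {"motion": [[0,0,0.001,0,0,0,-1],[0,0,0,0,0,0,-1],[0,0,0,0,0,0,-1]]}}

```text
time_s: 13.1
ee_pos: [0.5443, -0.1453, 0.1138]
eef_rot: [3.14, -0.001, 1.712]
force: [-1.1, -0.1, -3.2]
grip_width: 0.0078
grip_force: 45.0
```

>>> {"fn": "jog_arm", "kwargs": {"motion": [[0,0,0.0005,0,0,0,-1],[0,0,0,0,0,0,-1]]}}

```text
time_s: 13.3
ee_pos: [0.5443, -0.1453, 0.1132]
eef_rot: [3.14, -0.001, 1.712]
force: [0.3, -0.2, -4.4]
grip_width: 0.0078
grip_force: 45.0
```

>>> {"fn": "jog_arm", "kwargs": {"motion": [[0,0,0.0005,0,0,0,-1],[0,0,0,0,0,0,-1]]}}

```text
time_s: 13.5
ee_pos: [0.5444, -0.1453, 0.113]
eef_rot: [3.14, -0.001, 1.712]
force: [0.1, -0.1, -1.5]
grip_width: 0.0074
grip_force: 45.0
```

>>> {"fn": "jog_arm", "kwargs": {"motion": [[0,0,0.0005,0,0,0,-1],[0,0,0,0,0,0,-1]]}}

```text
time_s: 13.7
ee_pos: [0.5445, -0.1454, 0.1129]
eef_rot: [3.139, -0.0, 1.712]
force: [-0.8, -0.5, 4.4]
grip_width: 0.0077
grip_force: 45.0
```

Contact: the force rose to +4 N at a plate height of 50 mm. Releasing.

>>> {"fn": "jog_arm", "kwargs": {"motion": [[0,0,0,0,0,0,-0.6],[0,0,0,0,0,0,-0.3],[0,0,0,0,0,0,0],[0,0,0,0,0,0,0],[0,0,0,0,0,0,0]]}}

```text
time_s: 14.2
ee_pos: [0.5443, -0.1453, 0.1122]
eef_rot: [3.14, -0.001, 1.712]
force: [-0.1, -0.0, 0.5]
grip_width: 0.0443
grip_force: 0.0
```

>>> {"fn": "jog_arm", "kwargs": {"motion": [[0,0,-0.01,0,0,0,0],[0,0,-0.03,0,0,0,0],[0,0,-0.04,0,0,0,0],[0,0,-0.04,0,0,0,0],[0,-0.03,-0.03,0,0,0,0]]}}

```text
time_s: 14.7
ee_pos: [0.5155, -0.1494, 0.2651]
eef_rot: [3.138, 0.0, 1.713]
force: [-0.0, -0.9, 0.3]
grip_width: 0.0468
grip_force: 0.0
```

>>> {"fn": "jog_arm", "kwargs": {"motion": [[0,-0.04,-0.02,0,0,0,0],[0,-0.05,0,0,0,0,0],[0,-0.05,0,0,0,0,0],[0,0,0,0,0,0,0]]}}

```text
time_s: 15.1
ee_pos: [0.3722, -0.1696, 0.2834]
eef_rot: [3.138, 0.001, 1.71]
force: [-0.0, 0.6, -0.9]
grip_width: 0.0471
grip_force: 0.0
```

```bash
python3 - <<'E'
from h import *
from station import ctrl
out=[]
r=R.from_euler("z",TY).as_matrix()
W=np.r_[TANK,0]+np.array([[.008,-.018,.148],[.008,.018,.148],[.016,.018,.148],[.016,-.018,.148],[.055,.048,.054],[.055,-.048,.054],[-.055,-.048,.054],[-.055,.048,.054]])@r.T
for n,off,w in(("scene",(90,130),150),("top",(305,195),130)):
    im=ctrl.camera(n)[:,:,::-1].copy();m=ctrl.camera_model(n);sc=395/w
    for b in blobs(orange(im),20): print(n,quad(b).tolist(),b.sum())
    c=cv2.resize(im[off[1]:off[1]+w,off[0]:off[0]+w],(395,395),interpolation=2)
    for q in (proj(m,W)-off+.5)*sc: cv2.circle(c,tuple(map(int,q)),3,(0,255,0),1)
    out.append(c)
cv2.imwrite("pics/c4.png",np.hstack(out))
E
```

```text
scene [[173, 192], [158, 205], [156, 205], [171, 191]] 34
top [[378, 255], [378, 258], [359, 260], [359, 258]] 67
top [[44, 330], [51, 339], [41, 347], [34, 338]] 181
```

View pics/c4.png

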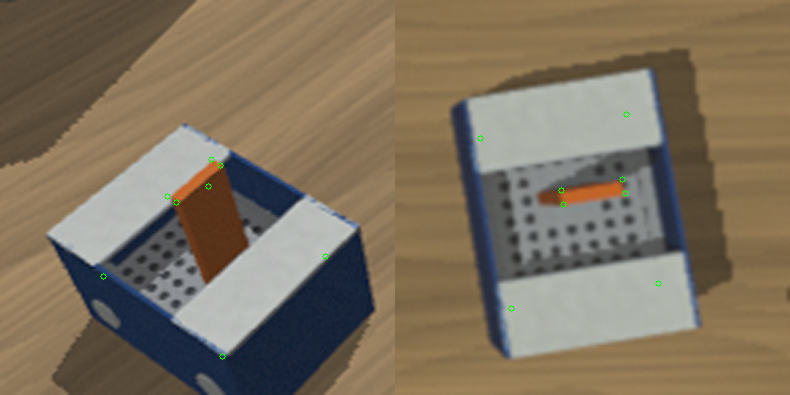

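The plate lies flat below the lips, with both ends under them. The handle is upright and its top is within about 2 mm of the predicted point (scene (173,197) to (225,165), top (560–625,190)). Handing in.

```bash
python3 -c "
from station import ctrl
print(ctrl.hand_in())"
```

```text
the job is handed in; nothing more can be done
None
```

I put the strainer back in the tank: long end in first through the slot, levelled, set down gently on the ledges and released. The last pictures show it flat and within about 2 mm of centre, with an end under each lip and the handle upright. I handed it in at about 15 s; the hand-in call returned no verdict.

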